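Press the bronze guide sleeve home in the burette drive

TASK

Take the bronze guide sleeve from its slanted rest and stand it upright, thin end down, on the round black pad and let go of it. Then take it again straight from above and press it, thin end first, into the bore of the white burette drive, past the stiff seal, until its shoulder sits fully home on the top of the drive; let go and leave the beaker, the jar and the bottle standing where they are.

Things in the scene. Friction and masses are not known exactly. Their poses are not given: they have to be found in the camera images.
- sleeve_mid (a point): Half-way point, on the axis, of the loose bronze guide sleeve: 104 mm long, about 0.5 kg, round about its z axis, which points from foot to head. Shank at the foot: 30 mm diameter, 40 mm long, chamfered; body above it: 44 mm diameter, 64 mm long; the step between is the flat shoulder. The point lies 52 mm from the foot and 12 mm above the shoulder; the body's middle is 20 mm further along +z.
- sleeve: The same sleeve; origin at the centre of its foot face, z along its axis to the head. At the start it lies in its rest, axis 35 degrees above the horizontal, the raised head towards the robot's side. To stand it up: grip the body across its sides with the tool leaning over the head, turn it 55 degrees and set it down with the tool leaning the other way.
- rest: Fixed slanted rest: blue base plate 130 x 80 x 8 mm, an aluminium cradle under the sleeve's body (within 20 mm either side of the axis and wholly below it, so the body's sides are free) and a stop plate at the foot. Origin: centre of the base plate's underside; its -x axis is the horizontal direction in which the sleeve's head points.
- pad_top (a point): Centre of the top face of the fixed round black rubber pad, 110 mm across, 5 mm thick.
- bore_mouth (a point): Centre of the bore's mouth in the flat top of the fixed white burette drive (100 x 100 mm, top 80 mm above the bench, a lower grey part behind); z points up out of the bore. The bore is vertical, 32 mm in diameter with a 2 mm chamfer, deep enough for the whole shank. With the sleeve fully home, sleeve_mid stands 12 mm above this point.
- seal (a joint): Travel (m) of the stiff black sliding seal inside the bore: 0 at the start, when its top lies 12 mm below the mouth; it grows as the sleeve's foot pushes it down, takes about 14 N (the sleeve's weight alone does not move it) and stays where it is left. It reads 0.028 when the sleeve is fully home and could go on to 0.032.
- beaker: Bystander: clear glass beaker, 66 mm wide, 80 mm high; origin at the centre of its underside, z up.
- jar: Bystander: amber glass jar, 64 mm wide, 85 mm high; origin at the centre of its underside, z up.
- flask: Bystander: white plastic bottle with a blue cap, 60 mm wide, 150 mm high; origin at the centre of its underside, z up.
Mind the look-alikes: they are no part of the job. Several things look just like the part that bears bore_mouth: the one meant starts farthest from the robot's base.

How it is judged:
By the outcome, as a careful person would: the job done as asked, in the order asked, and still so for the second after the job is handed in, with the robot touching nothing.
It also fails if it takes over 59 s, if anything falls off the work surface, if the arm or the gripper's body presses on something with over 40 N, if the wrist force passes 120 N, or if a joint passes its speed limit or range.

ROBOT

A 6-joint arm with a two-finger parallel gripper is mounted at the origin on the work surface. World frame = base frame: x ahead of the robot, y to its left, z up, the work surface at z = 0. Lengths are in mm, angles in rad, forces in N, time in s.
With the tool pointing down it reaches from about 350 to 975 mm from the base axis. Payload 7.1 kg.
Tool frame: the origin (TCP) lies at the very end of the fingers, on their centre line; the grasp point (between the pads) lies 19 mm behind it (ctrl.grasp_offset is the distance from the TCP to the grasp point, in mm); z points along the fingers, y is the line along which they close (so a half turn about z gives the same grasp; the last joint's range is limited). The gripper opens to 88 mm and grips with 3 to 60 N. Pads are 20 mm wide; open, the fingers measure 115 mm over their backs; the gripper's body (75 mm by 178 mm) begins 61 mm behind the grasp point.
Start: joints at [1.266, 0.423, 1.63, -0, 1.089, -0.019], TCP at [176.171, 599.64, 222.675] pointing down, gripper open.
Joint ranges: [-3, 3], [-0.9, 2.11], [0.09, 2.58], [-1.31, 4.45], [0.11, 2.69], [-2.54, 2.54]. Speed limits (rad/s): [2.39, 2.39, 3.01, 3.14, 3.14, 3.14].

INTERFACE

Orientations are given as a rotation vector (axis times angle).
In Python, from workcell import ctrl, viewer, ticket, models gives the robot as it stands.
- The arm moves only by the tool play_rows, never from a script. Its arguments are lists of equal length, an entry for each row: "dp": the shift along the world's x, y, z in mm, a list of three; "yaw": the turn about the world's z in degrees. In form: {"dp": [[tx, ty, tz], ...], "yaw": [yaw, ...]}. A call has 1 to 8 rows; each row shifts and turns the commanded pose from where the row before left it; what a row does not reach is not made up. A row lasts 1/12 s, in which the tool goes at most 41.7 mm and 7.16 degrees, less where a joint would pass 70% of its speed; a pose out of reach is approached as far as the arm can. A call is refused whole if a number of a shift passes 41.7 or a number of a turn 7.16, either way. A call with a gripper value outside its range is refused whole. "gripper" is the closure, from 0 (fully open) to 1 (shut), set as the call begins (left out, the last holds). The fingers move at their own pace and stop on an object; the grip force is fixed at half the most. Time passes only in rows, so rows that do not move let the fingers close. It gives the time, the measured TCP pose, the force, the opening and the grip force at its end, in the units of the state.
- ctrl.get_obs(): the state, without advancing time (a new reading comes with each control period).
- viewer.get_image(name): name is "side" or "top"; returns a dict with "pixels" (420x560x3 uint8, red, green, blue), "range_z" (420x560 float32, mm along the optical axis (not along the pixel's ray), 0 where there is no reading), "fx", "fy", "cx", "cy" (pixels), "T" (4x4, takes a point from camera to world coordinates). Camera axes: x right, y up, looking along -z (the intrinsics and any distortion apply to the point x, -y, -z); pixel columns grow to the right and rows downward; lengths in mm; the calibration is good to about 2 mm. A picture is of the moment at which its call begins.
- ticket.close_job(): hands the job in; it is judged then, once.
Trained networks look in a picture, given as the dict that the camera call returned (one of the last four; its "shot" number tells which), for a name from the list of things; names that differ only in an ending like _2 or _b are one class to them, and where a whole thing is asked for, a point or a joint stands for the part that bears it (a point fixed in the world has none). Each returns a list of dicts, best first, with "conf" (0 to 1); they miss things now and then, are a little off and sometimes report something else, mostly with a low value. They report only what shows in the picture. A call takes as long as a camera call. They do not tell look-alikes from the thing itself.
- models.look_for(picture, name): "bbox" ([centre column, centre row, width, height] in pixels, round what is visible of it).
- models.landmark_of(picture, name): "location" ([column, row] in pixels: a listed point, or the origin of a listed thing).
The state is a dict: "t": time; "qpos": joint angles; "qvel": joint speeds; "joint_torque": joint torques, N m; "ee_pos": TCP position; "orientation": TCP orientation; "ft_force": force on the tool from outside, world axes, zero at the start; "moment": the same for the moment, N m; "width": finger opening in mm; "grasp_force": force on a finger pad.
Only numpy, scipy, OpenCV 4.12 (cv2) and the standard library are available. Lean on these libraries where they do the work, as an engineer would, in place of code of your own. Each camera call takes 0.05 s, during which the arm holds its last target. There are 200 camera calls.

## Working session

There is one attempt and no reset: what is moved stays moved. The work goes in short steps, Python scripts to look and compute and a tool call to move; the robot and the scene stay as the last step left them, time stands still between calls to the robot, and variables do not carry over. Pictures are saved under pics/ and viewed, at most 13 in all, crops included, and the job is handed in when it is done.

Besides the shell and the picture viewer there is one more tool, called after "Request:" as name(argument=value, ...) on one line, values as JSON. play_rows: Moves the arm, as the interface text tells. Its arguments: {"type":"object","properties":{"dp":{"type":"array"},"yaw":{"type":"array"},"gripper":{"type":"number"}},"required":["dp","yaw"]}

```bash
mkdir -p pics; cat > h.py <<'E'
import numpy as np, cv2
from workcell import ctrl, viewer, ticket, models
def pt(im,c,r,z=None,d=None):
    """pixel -> world; z: plane height (mm), else depth d or range image median"""
    x=(c-im["cx"])/im["fx"]; y=(r-im["cy"])/im["fy"]
    T=np.array(im["T"]); ray=T[:3,:3]@np.array([x,-y,-1.0]); o=T[:3,3]
    if z is not None: return o+ray*((z-o[2])/ray[2])
    if d is None:
        p=im["range_z"][int(r)-1:int(r)+2,int(c)-1:int(c)+2]; p=p[p>0]; d=np.median(p) if p.size else np.nan
    return o+ray*d
def cloud(im):
    h,w=im["range_z"].shape; c,r=np.meshgrid(np.arange(w),np.arange(h)); d=im["range_z"]
    P=np.stack([(c-im["cx"])/im["fx"]*d,-(r-im["cy"])/im["fy"]*d,-d],-1)
    T=np.array(im["T"]); W=P@T[:3,:3].T+T[:3,3]; W[d<=0]=np.nan; return W
def save(im,n,crop=None,s=1):
    a=im["pixels"]
    if crop: a=a[crop[1]:crop[3],crop[0]:crop[2]]
    cv2.imwrite("pics/"+n,cv2.resize(a[:,:,::-1],None,fx=s,fy=s))
E
python3 - <<'E'
from h import *
np.set_printoptions(precision=1,suppress=True)
print({k:v for k,v in ctrl.get_obs().items() if k in("t","ee_pos","orientation","ft_force","width")})
ims=[viewer.get_image(n) for n in("side","top")]
for n,im in zip(("side","top"),ims):
    print(n,[k for k in im], im["fx"],im["cx"],im["cy"],np.array(im["T"])[:3,3])
    for k in("sleeve_mid","sleeve","rest","pad_top","bore_mouth","beaker","jar","flask"):
        for q in models.landmark_of(im,k)[:4]:
            l=q["location"]; print(k,round(q["conf"],2),np.array(l),pt(im,*l))
both=np.hstack([i["pixels"] for i in ims])
save(ims[0],"a.png"); save(ims[1],"b.png")
E
```

```text
{'t': 0.0, 'ee_pos': array([176. , 599.1, 221.9]), 'orientation': array([-0.4, -3.1,  0. ]), 'ft_force': array([-1. ,  0.8,  0.2]), 'width': 87.80211404664547}
side ['pixels', 'range_z', 'fx', 'fy', 'cx', 'cy', 'T', 'shot'] 434.1363675180645 286.95491762538313 208.67702735850884 [ 318.1 -677.   547.7]
sleeve_mid 0.58 [257.  189.9] [465.2 189.6  77.6]
sleeve 0.85 [278.  197.9] [514.1 188.   51.4]
sleeve 0.52 [255.5 184.9] [462.5 192.2  89.4]
rest 0.82 [257.7 214.5] [466.1 195.6   8. ]
pad_top 0.8 [349.4 337.2] [ 542.9 -212.5    4.7]
bore_mouth 0.72 [313.4 226.1] [550.6  25.5  70.1]
bore_mouth 0.7 [152.3 194.8] [232.6 227.7  72.9]
bore_mouth 0.69 [203.3 277.3] [321.8 -83.3  68.2]
beaker 0.88 [461.6 297.2] [ 765.4 -183.7   19.8]
flask 0.85 [276.6 172.4] [558.4 400.8  12.1]
flask 0.5 [313.2 225.5] [550.5  26.7  70.8]
top ['pixels', 'range_z', 'fx', 'fy', 'cx', 'cy', 'T', 'shot'] 384.8820222412395 276.9981465892397 208.58653637390435 [ 295.1  124.5 1001.7]
sleeve_mid 0.32 [405.2 213. ] [ 535.8 -219.9    3.1]
sleeve 0.69 [249.9 216.9] [509.6 190.6  58.2]
rest 0.9 [241.1 231.1] [464.3 207.3 105.1]
rest 0.7 [284.8 127. ] [755.2 103.3  60.4]
pad_top 0.83 [404.6 213.6] [ 534.3 -218.4    2.6]
bore_mouth 0.98 [321.8 201. ] [549.6  10.2  68.4]
bore_mouth 0.92 [373.  296.6] [ 316.  -105.9   68.4]
beaker 0.65 [377.7 126.3] [ 760.5 -145.2   57.9]
beaker 0.54 [242.6 231.8] [462.8 203.8 104.3]
jar 0.95 [284.2 125.7] [754.9 105.1  68.7]
flask 0.69 [167.7 201.5] [548.  399.9  58.5]
```

View pics/a.png

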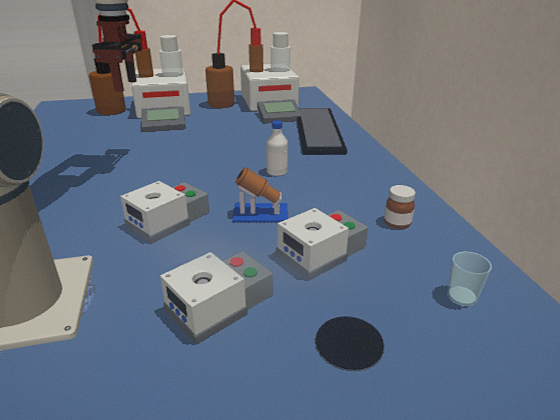

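View pics/b.png

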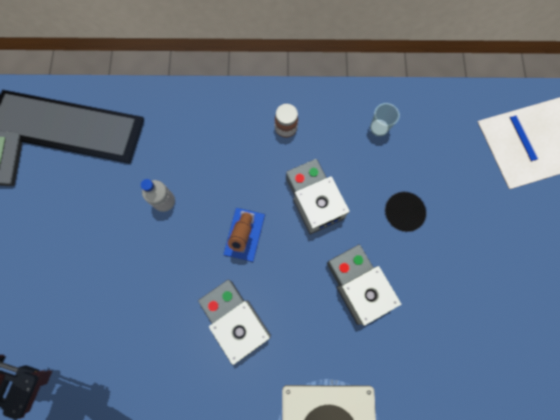

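```bash
cat > fit.py <<'E'
from h import *
from scipy.optimize import least_squares
np.set_printoptions(precision=1,suppress=True)
s,t=viewer.get_image("side"),viewer.get_image("top")
C=[]
for n,im,b in(("side",s,(225,155,295,225)),("top",t,(215,200,270,265))):
    W=cloud(im);p=im["pixels"].astype(int)
    m=np.zeros(p.shape[:2],bool);m[b[1]:b[3],b[0]:b[2]]=1
    hsv=cv2.cvtColor(im["pixels"],cv2.COLOR_RGB2HSV)
    br=m&(hsv[...,0]<16)&(hsv[...,1]>90)&(hsv[...,2]>40)&~np.isnan(W[...,0])
    br=cv2.erode(br.astype(np.uint8),np.ones((2,2)))>0
    C.append(W[br]);print(n,br.sum(),np.nanmedian(W[br],0))
    bl=m&(hsv[...,2]>110)&(hsv[...,0]>105)&(hsv[...,0]<125)&(hsv[...,1]>180)&(W[...,2]<25)
    q=W[bl][:,:2].astype(np.float32)
    if len(q)>20: print("plate",len(q),cv2.minAreaRect(q),np.nanmedian(W[bl][:,2]))
def res(x,P):
    c=np.array([x[0],x[1],x[2]]);e=np.radians(35);d=np.array([np.cos(x[3])*np.cos(e),np.sin(x[3])*np.cos(e),np.sin(e)])
    v=P-c;a=v@d;r=np.linalg.norm(v-np.outer(a,d),axis=1)
    return np.where(a>-12,r-22,r-15)
for nm,P in(("side",C[0]),("top",C[1]),("both",np.vstack(C))):
    f=least_squares(res,[489,190,75,np.radians(170)],args=(P,),loss="soft_l1",f_scale=2)
    e=np.radians(35);d=np.array([np.cos(f.x[3])*np.cos(e),np.sin(f.x[3])*np.cos(e),np.sin(e)])
    a=(P-f.x[:3])@d
    print(nm,f.x[:3],np.degrees(f.x[3]),"cost",np.abs(f.fun).mean(),"axial",np.percentile(a,[1,50,99]))
for n,im,(c,r),pd in(("side",s,(313,226),(349,337)),("top",t,(322,201),(404,213))):
    for k in("bore_mouth","pad_top"):
        for q in models.landmark_of(im,k)[:3]:
            print(n,k,np.array(q["location"]),pt(im,*q["location"],z=80 if k[0]=="b" else 5))
    W=cloud(im);m=(abs(W[...,2]-80)<6)&(np.hypot(W[...,0]-550,W[...,1]-10)<75)
    q=W[m];print("top plane",len(q),np.nanmedian(q[:,2]),cv2.minAreaRect(q[:,:2].astype(np.float32)))
    g=im["pixels"].max(2)<45;mm=g&(abs(W[...,2]-3)<12)&(np.hypot(W[...,0]-538,W[...,1]+215)<75)
    ys,xs=np.nonzero(mm);e=cv2.fitEllipse(cv2.convexHull(np.c_[xs,ys].astype(np.int32)));print("pad",e,pt(im,*e[0],z=5))
a=cv2.resize(s["pixels"][140:290,200:390],None,fx=4,fy=4);save({"pixels":a},"c.png")
E
python3 fit.py
```

```text
side 581 [465.6 196.5  87.2]
plate 367 ((474.50787353515625, 209.23098754882812), (83.06785583496094, 125.86427307128906), 76.95244598388672) 8.908748986381852
top 366 [463.1 204.6 102. ]
plate 550 ((474.5691833496094, 208.75881958007812), (76.23905181884766, 125.50474548339844), 77.4103775024414) 7.722978808197354
side [1235.6   85.9 -447. ] 173.1354095779642 cost 4.0027065075181785 axial [884.3 943.5 984.7]
top [1611.1  108.9 -725.8] 174.70961318933627 cost 2.308845317228221 axial [1354.5 1419.3 1449.3]
both [1085.9  159.1 -356.2] 174.80393906352373 cost 2.0622540411892554 axial [704.6 767.4 804.9]
side bore_mouth [152.  195.6] [233.3 210.6  80. ]
side bore_mouth [312.5 223.9] [546.3  19.1  80. ]
side bore_mouth [201.8 276.4] [319.4 -94.9  80. ]
side pad_top [351.6 340.4] [ 543.8 -220.     5. ]
top plane 1504 80.54509509875854 ((543.6212768554688, 13.242141723632812), (102.61322784423828, 102.82023620605469), 25.076379776000977)
pad ((349.14874267578125, 343.0492858886719), (50.25716018676758, 67.2970962524414), 104.02949523925781) [ 537.9 -224.3    5. ]
top bore_mouth [322.6 202.9] [541.5   9.7  80. ]
top bore_mouth [368.8 296.9] [315.  -93.2  80. ]
top bore_mouth [242.6 333.2] [232.3 199.3  80. ]
top pad_top [407.  212.8] [ 535.9 -224.1    5. ]
top pad_top [322.8 199.1] [572.2  -0.4   5. ]
top plane 1472 79.82510921851878 ((545.7642211914062, 12.880508422851562), (101.03949737548828, 101.16859436035156), 24.50432014465332)
pad ((405.2276611328125, 211.3422088623047), (36.480865478515625, 39.512298583984375), 122.93802642822266) [ 539.9 -219.7    5. ]
```

View pics/c.png

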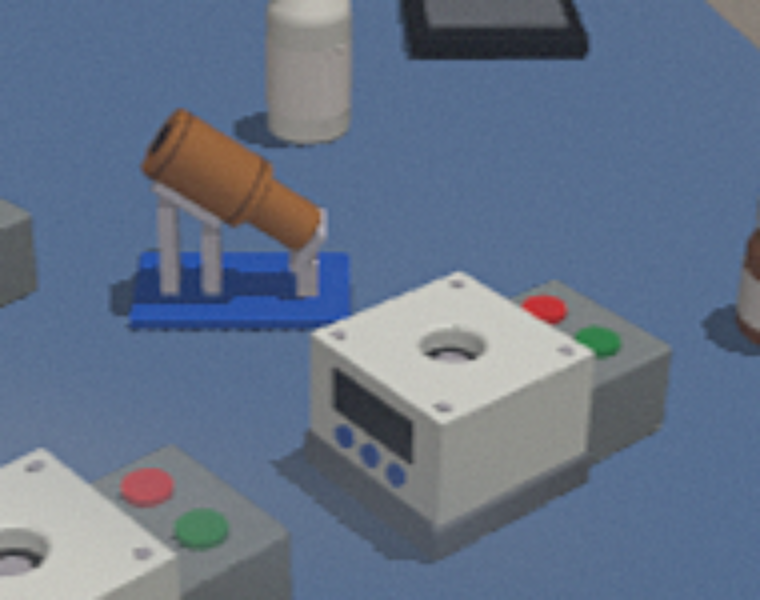

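```bash
cat > fit2.py <<'E'
from h import *
from scipy.optimize import least_squares
np.set_printoptions(precision=1,suppress=True)
s,t=viewer.get_image("side"),viewer.get_image("top")
u=np.radians(167.2);e=np.radians(35)
d=np.array([np.cos(u)*np.cos(e),np.sin(u)*np.cos(e),np.sin(e)]);lat=np.array([-np.sin(u),np.cos(u),0]);n=np.cross(d,lat)
n*=np.sign(n[2])
ref=np.array([474.5,209,0])
for nm,im,b in(("side",s,(225,155,295,225)),("top",t,(215,200,270,265))):
    W=cloud(im);m=np.zeros(W.shape[:2],bool);m[b[1]:b[3],b[0]:b[2]]=1
    hsv=cv2.cvtColor(im["pixels"],cv2.COLOR_RGB2HSV)
    P=W[m&(hsv[...,0]<16)&(hsv[...,1]>90)&(hsv[...,2]>40)]-ref
    a,l,h=P@d,P@lat,P@n
    print(nm,"axial pct",np.percentile(a,[0,1,3,50,97,99,100]))
    for lo in range(-20,90,10):
        k=(a>=lo)&(a<lo+10)
        if k.sum()>8: print(lo,k.sum(),"lat",np.percentile(l[k],[2,98]),"n",np.percentile(h[k],[2,98]))
    k=(a>30)&(a<75)
    for R,k in((22,(a>25)&(a<70)),(15,(a<8))):
        f=least_squares(lambda x:np.hypot(l[k]-x[0],h[k]-x[1])-R,[0,40],loss="soft_l1",f_scale=1.5)
        print("R",R,"lat,n",f.x,np.abs(f.fun).mean())
o=ctrl.get_obs();from scipy.spatial.transform import Rotation as Ro
M=Ro.from_rotvec(o["orientation"]).as_matrix();print(M.round(3),np.degrees(np.arctan2(M[1,1],M[0,1])),o["ee_pos"])
print("d",d,"n",n,"lat",lat)
E
python3 fit2.py
```

```text
side axial pct [nan nan nan nan nan nan nan]
-10 28 lat [-2.7 14.2] n [54.2 75.3]
0 47 lat [-2.6 14.8] n [52.1 75.5]
10 50 lat [-2.7 14. ] n [52.3 75.1]
20 50 lat [-3.8 14.1] n [52.8 74.6]
30 50 lat [-5.  20.8] n [49.3 81.7]
40 75 lat [-4.6 21.5] n [46.3 82.7]
50 73 lat [-1.8 21.9] n [47.9 82.6]
60 77 lat [-6.7 21. ] n [47.7 82.4]
70 76 lat [-3.6 22.3] n [48.2 82.2]
80 81 lat [-4.5 22.1] n [47.4 82.5]
R 22 lat,n [-2.9 60.1] 1.8838499105352646
R 15 lat,n [-2.6 59.7] 1.2038536473015602
top axial pct [nan nan nan nan nan nan nan]
0 27 lat [-8.6 12. ] n [65.4 75.6]
10 25 lat [-8.5 12.1] n [64.7 75.6]
20 14 lat [-7.9  9.7] n [70.3 76.1]
30 23 lat [-9.7 16. ] n [72.7 83.4]
40 41 lat [-13.4  18.7] n [71.  83.5]
50 45 lat [-14.1  18.4] n [68.8 83.7]
60 44 lat [-13.5  18.9] n [70.1 83. ]
70 50 lat [-14.   18.8] n [69.2 83.2]
80 46 lat [-13.4  17.8] n [68.7 83.5]
R 22 lat,n [-1.2 59.8] 0.9247901189894578
R 15 lat,n [ 8.1 85.8] 2.073704082706205
[[-1.   0.3  0. ]
 [ 0.3  1.  -0. ]
 [-0.  -0.  -1. ]] 73.62514349235339 [176.2 599.6 222.7]
d [-0.8  0.2  0.6] n [ 0.6 -0.1  0.8] lat [-0.2 -1.   0. ]
```

Request:
play_rows(dp=[[17,-24,-2],[17,-24,-2],[17,-24,-2],[17,-24,-2],[17,-24,-2],[17,-24,-2],[17,-24,-2],[17,-24,-2]], yaw=[0.5,0.5,0.5,0.5,0.4,0.4,0.4,0.4], gripper=0)

```text
t: 1.97
ee_pos: [312.8, 406.5, 206.8]
orientation: [0.349, 3.122, 0.001]
ft_force: [0.1, 0.8, 0.6]
width: 88.1
grasp_force: 0.0
```

Request:
play_rows(dp=[[17,-24,-2],[17,-24,-2],[17,-24,-2],[17,-24,-2],[17,-24,-2],[17,-24,-2],[17,-24,-2],[17,-24,-2]], yaw=[0,0,0,0,0,0,0,0])

```text
t: 2.63
ee_pos: [448.9, 214.4, 190.8]
orientation: [0.349, 3.122, 0.0]
ft_force: [-0.2, 0.8, -0.1]
width: 87.9
grasp_force: 0.0
```

Request:
play_rows(dp=[[4.8,1,-20],[0,0,-25],[0,0,-25],[0,0,-25],[0,0,-20],[0,0,-7],[0,0,0]], yaw=[0,0,0,0,0,0,0])

```text
t: 3.22
ee_pos: [452.0, 216.2, 67.3]
orientation: [-0.349, -3.119, 0.003]
ft_force: [-0.3, -0.2, 0.2]
width: 88.0
grasp_force: 0.0
```

```bash
python3 - <<'E'
from h import *
print(ctrl.get_obs()["ee_pos"],ctrl.get_obs()["ft_force"])
s,t=viewer.get_image("side"),viewer.get_image("top")
a=cv2.resize(s["pixels"][120:240,200:320],(480,480));b=cv2.resize(t["pixels"][180:280,190:290],(480,480))
save({"pixels":cv2.resize(np.hstack([a,b]),(800,400))},"d.png")
E
```

```text
[451.9603065  216.16091883  67.25228873] [-0.25037535 -0.17029294  0.18645849]
```

View pics/d.png

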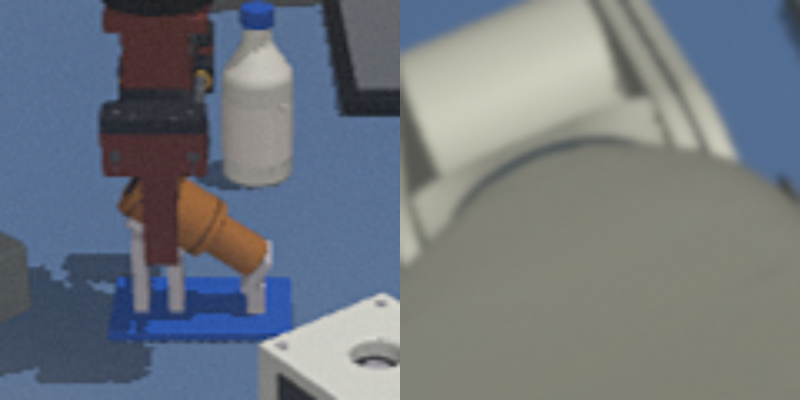

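Request:
play_rows(dp=[[0,0,0],[0,0,0],[0,0,0],[0,0,0],[0,0,0],[0,0,0],[0,0,0],[0,0,0]], yaw=[0,0,0,0,0,0,0,0], gripper=1)

```text
t: 3.98
ee_pos: [452.5, 215.1, 68.8]
orientation: [-0.347, -3.122, 0.005]
ft_force: [0.7, -9.8, 6.7]
width: 43.3
grasp_force: 30.0
```

Request:
play_rows(dp=[[0,0,5],[0,0,15],[0,0,20],[0,0,20],[0,0,20],[0,0,20],[0,0,10],[0,0,0]], yaw=[0,0,0,0,0,0,0,0])

```text
t: 4.65
ee_pos: [454.0, 217.2, 180.5]
orientation: [0.349, 3.119, 0.003]
ft_force: [0.4, -0.0, -3.8]
width: 43.2
grasp_force: 30.0
```

```bash
python3 - <<'E'
from h import *
s=viewer.get_image("side")
save(s,"e.png",(190,60,330,200),4)
E
```

```text
(no output)
```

View pics/e.png

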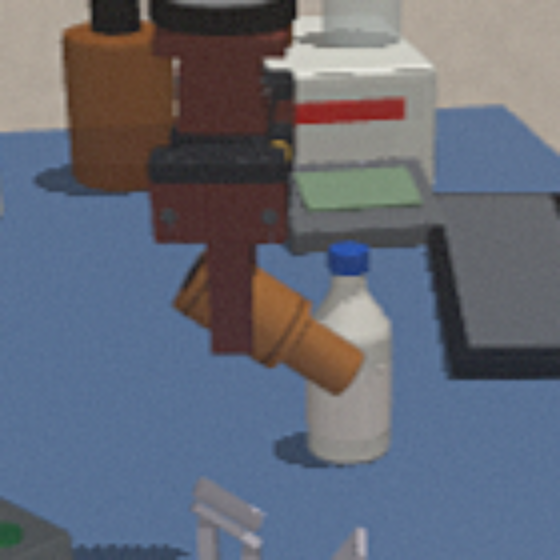

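Request:
play_rows(dp=[[-4.3,-32.6,0],[-4.3,-32.6,0],[-4.3,-32.6,0],[-4.3,-32.6,0],[-4.3,-32.6,0],[-4.3,-32.6,0],[-4.3,-32.6,0],[-4.3,-32.6,0]], yaw=[4.7,4.7,4.7,4.7,4.6,4.6,4.6,4.6])

```text
t: 5.37
ee_pos: [417.0, -45.4, 177.3]
orientation: [0.671, -3.067, -0.001]
ft_force: [1.0, -0.8, -5.0]
width: 43.8
grasp_force: 30.0
```

Request:
play_rows(dp=[[0,0,-10],[0,0,-20],[0,0,-20],[0,0,-20],[0,0,-20],[0,0,-10],[0,0,0],[0,0,0]], yaw=[0,0,0,0,0,0,0,0])

```text
t: 6.03
ee_pos: [417.3, -44.0, 77.4]
orientation: [0.664, -3.067, -0.002]
ft_force: [-0.2, -0.7, -3.8]
width: 43.3
grasp_force: 30.0
```

```bash
cat > seg.py <<'E'
from h import *
import sys
np.set_printoptions(precision=1,suppress=True)
def bronze(b,name="side"):
    im=viewer.get_image(name);W=cloud(im);hsv=cv2.cvtColor(im["pixels"],cv2.COLOR_RGB2HSV)
    m=np.zeros(W.shape[:2],bool);m[b[1]:b[3],b[0]:b[2]]=1
    k=m&(hsv[...,0]<16)&(hsv[...,0]>5)&(hsv[...,1]>110)&(hsv[...,2]>70)&~np.isnan(W[...,0])
    return im,W[k]
E
python3 - <<'E'
from seg import *
o=ctrl.get_obs();print(o["ee_pos"],o["orientation"],o["ft_force"])
im,P=bronze((190,140,330,300))
w=np.array([np.cos(np.radians(24.5)),np.sin(np.radians(24.5)),0])
d=o["ee_pos"]*[1,1,1]+np.array([0,0,19])
a=(P-d)@w;z=P[:,2]-d[2];print(len(P))
k=(abs(a)<90);print("along w",np.percentile(a[k],[1,99]),"z",np.percentile(z[k],[1,99]))
for lo in range(-40,80,10):
    q=(a>=lo)&(a<lo+10)
    if q.sum()>5: print(lo,q.sum(),np.percentile(z[q],[3,97]))
save(im,"f.png",(200,140,340,280),4)
E
```

```text
[417.3 -44.   77.4] [ 0.7 -3.1 -0. ] [-0.2 -0.7 -3.8]
328
along w [-27.1  67. ] z [-37.9  88.6]
-30 19 [ 7.  20.6]
-20 109 [18.  77.4]
-10 16 [27.2 35.1]
20 40 [-14.8   4.5]
30 34 [-22.1   0.7]
40 38 [-29.1 -14. ]
50 37 [-35.5 -18.2]
60 26 [-38.6 -24.5]
```

View pics/f.png

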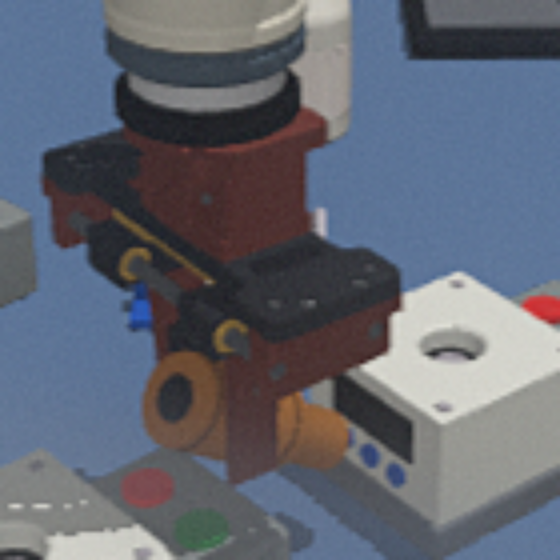

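Request:
play_rows(dp=[[7,3.2,0],[6,2.7,0],[1.8,0.8,0],[1.8,0.8,0],[0,0,0]], yaw=[0,0,0,0,0])

```text
t: 6.5
ee_pos: [434.9, -36.6, 78.9]
orientation: [0.665, -3.069, 0.0]
ft_force: [-2.2, -2.6, -2.5]
width: 43.5
grasp_force: 30.0
```

Request:
play_rows(dp=[[1.8,0.8,1.5],[1.8,0.8,1.5],[0,0,0]], yaw=[0,0,0])

```text
t: 6.75
ee_pos: [436.3, -35.3, 81.5]
orientation: [0.664, -3.065, -0.001]
ft_force: [-8.3, -6.2, -2.3]
width: 43.4
grasp_force: 30.0
```

Request:
play_rows(dp=[[1.8,0.8,3],[1.8,0.8,3],[1.9,0.9,2.7],[1.9,0.9,2.7],[2,0.9,2.7],[2,0.9,2.7],[0,0,0]], yaw=[0,0,0,0,0,0,0])

```text
t: 7.33
ee_pos: [449.2, -29.9, 98.6]
orientation: [0.665, -3.068, -0.0]
ft_force: [-4.3, -2.9, -3.7]
width: 43.8
grasp_force: 30.0
```

```bash
cat > ang.py <<'E'
from seg import *
o=ctrl.get_obs();print(o["t"],o["ee_pos"],o["ft_force"],o["moment"])
im,P=bronze((190,140,360,300))
w=np.array([np.cos(np.radians(24.5)),np.sin(np.radians(24.5)),0]);l=np.array([-w[1],w[0],0])
g=o["ee_pos"]+np.array([0,0,19]);a=(P-g)@w;z=P[:,2]-g[2]
k=(abs(a)<90)&(abs((P-g)@l)<30)&(z<60);a,z=a[k],z[k]
# per elevation: silhouette thickness across the axis is smallest at the true angle
from scipy.optimize import least_squares
lv=((P-g)@l)[k]
def res(x):
    d=np.array([-np.cos(x[0]),np.sin(x[0])]);ax=a*d[0]+z*d[1];nn=a*d[1]-z*d[0]
    R=np.where(ax>x[2],22,15);return np.hypot(nn-x[1],lv-x[3])-R
f=min((least_squares(res,[np.radians(t),0,s,0],loss="soft_l1") for t in(35,50,65,80,90) for s in(-30,-37,-44)),key=lambda f:f.cost)
print("elev",np.degrees(f.x[0]),f.x,"n",k.sum(),np.abs(f.fun).mean(),"foot",a.max(),z.min())
E
python3 ang.py
```

```text
7.3333 [449.2 -29.9  98.6] [-4.3 -2.9 -3.7] [-0.7  0.9 -0.1]
elev 52.696910084519416 [  0.9  -0.9 -37.    2.1] n 501 2.752281243854874 foot 52.07792677592865 -60.565018442163364
```

Request:
play_rows(dp=[[4.5,2.1,4.5],[4.5,2.1,4.5],[5.3,2.4,3.5],[5.4,2.4,3.5],[0,0,0]], yaw=[0,0,0,0,0])

```text
t: 7.8
ee_pos: [469.4, -20.7, 114.7]
orientation: [0.665, -3.069, -0.0]
ft_force: [-4.5, -2.7, -1.8]
width: 43.2
grasp_force: 30.0
```

Request:
play_rows(dp=[[5,2.3,2.4],[5,2.3,2.3],[0,0,0]], yaw=[0,0,0])

```text
t: 8.05
ee_pos: [479.5, -16.3, 119.2]
orientation: [0.665, -3.069, 0.0]
ft_force: [-2.9, -3.0, -2.7]
width: 43.8
grasp_force: 29.9
```

```bash
python3 ang.py
```

```text
8.05 [479.5 -16.3 119.2] [-2.9 -3.  -2.7] [-0.7  0.8 -0. ]
elev 79.48251165674196 [  1.4  -6.4 -36.5   1.8] n 702 1.7429762418853054 foot 13.918191430831406 -74.0631728117861
```

Request:
play_rows(dp=[[3,1.4,1],[2.5,1.1,0.5],[0,0,0]], yaw=[0,0,0])

```text
t: 8.35
ee_pos: [484.6, -14.2, 120.5]
orientation: [0.665, -3.069, 0.001]
ft_force: [-4.5, -5.0, -0.8]
width: 43.4
grasp_force: 29.9
```

```bash
python3 ang.py
```

```text
8.35 [484.6 -14.2 120.5] [-4.5 -5.  -0.8] [-1.1  1.   0. ]
elev 82.59604445597775 [  1.4  -8.  -37.    1.9] n 753 1.6635154202828546 foot 8.99567324258256 -72.74031759918515
```

Request:
play_rows(dp=[[1.8,0.8,0.3],[1.4,0.6,0],[0,0,0]], yaw=[0,0,0])

```text
t: 8.65
ee_pos: [487.3, -12.9, 120.8]
orientation: [0.665, -3.068, 0.0]
ft_force: [-5.4, -5.8, -0.1]
width: 43.4
grasp_force: 29.9
```

```bash
cat >> ang.py <<'E'
save(im,sys.argv[1] if len(sys.argv)>1 else "tmp.png",(210,110,370,250),4)
E
python3 ang.py g.png
```

```text
8.65 [487.3 -12.9 120.8] [-5.4 -5.8 -0.1] [-1.2  1.2 -0. ]
elev 84.34252546266701 [  1.5  -9.  -37.    1.9] n 786 1.5747733484441786 foot 7.652690579777283 -73.87659428251504
```

View pics/g.png

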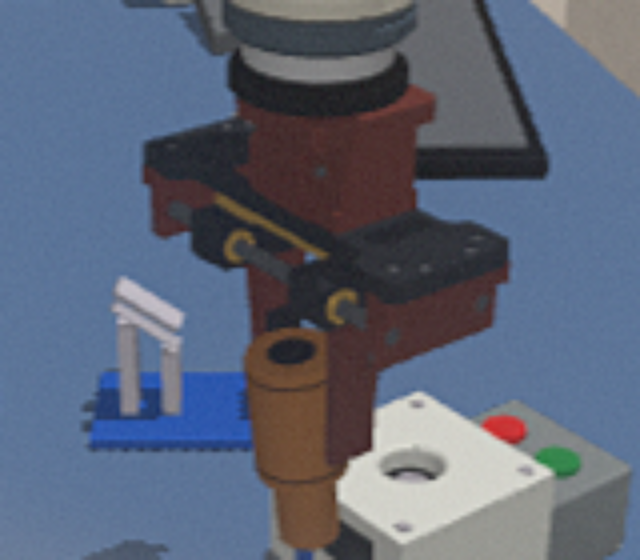

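Request:
play_rows(dp=[[-3,-1.4,5],[-9,-4,12],[-9,-10,15],[0,-25,10],[13,-30,0],[19,-32,0],[19,-32,0],[12,-30,0]], yaw=[0,0,0,0,0,0,0,0])

```text
t: 9.37
ee_pos: [533.3, -178.7, 164.1]
orientation: [-0.663, 3.066, -0.003]
ft_force: [1.8, -0.6, -4.0]
width: 43.0
grasp_force: 29.9
```

Request:
play_rows(dp=[[10,-25,0],[8,-15,-10],[0,0,-25],[0,0,-25],[0,0,-15],[0,0,0],[0,0,0]], yaw=[0,0,0,0,0,0,0])

```text
t: 9.95
ee_pos: [548.7, -216.6, 87.7]
orientation: [-0.664, 3.071, 0.001]
ft_force: [0.3, -0.7, -3.3]
width: 43.6
grasp_force: 29.9
```

```bash
sed -i 's/(190,140,360,300)/(190,140,460,400)/;s/(210,110,370,250)/(270,210,430,350)/' ang.py; python3 ang.py h.png
```

```text
9.95 [ 548.7 -216.6   87.7] [ 0.3 -0.7 -3.3] [ 0.  0. -0.]
elev 81.26317151961518 [  1.4 -11.  -36.9   2.5] n 667 1.2852328593255904 foot 36.034864484753 -102.75452850425766
```

View pics/h.png

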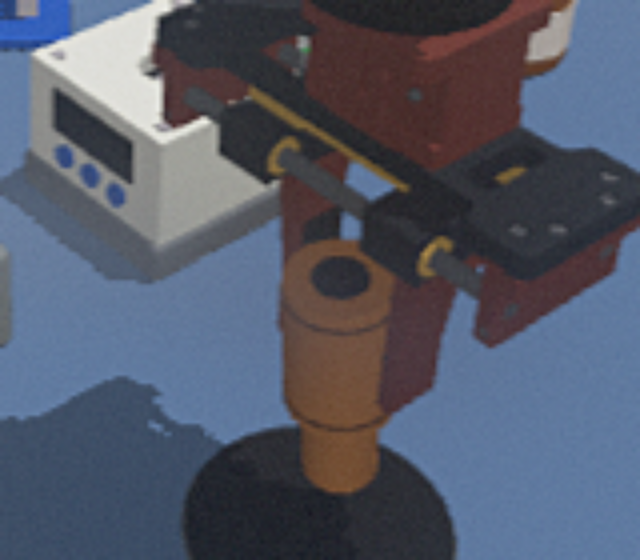

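Request:
play_rows(dp=[[-6,-3,-12],[0,0,-10],[0,0,-3],[0,0,0]], yaw=[0,0,0,0])

```text
t: 10.33
ee_pos: [542.8, -219.7, 63.0]
orientation: [-0.665, 3.07, -0.0]
ft_force: [-0.4, 0.5, -4.5]
width: 42.9
grasp_force: 29.9
```

Request:
play_rows(dp=[[0,0,-2],[0,0,-1.5],[0,0,0]], yaw=[0,0,0])

```text
t: 10.58
ee_pos: [543.7, -219.8, 62.2]
orientation: [-0.664, 3.069, -0.001]
ft_force: [-4.6, 2.8, 15.5]
width: 43.1
grasp_force: 30.0
```

Contact made; press slightly further and inspect.

Request:
play_rows(dp=[[0,0,-1.5],[0.5,0.2,-1],[0,0,0]], yaw=[0,0,0])

```text
t: 10.83
ee_pos: [545.6, -219.5, 61.4]
orientation: [-0.663, 3.067, -0.002]
ft_force: [-4.4, 6.8, 29.2]
width: 43.5
grasp_force: 30.1
```

```bash
sed -i 's/(190,140,460,400)/(270,210,400,345)/;s/k=(abs(a)<90)/k=(abs(a)<45)/' ang.py; python3 ang.py
```

```text
10.8333 [ 545.6 -219.5   61.4] [-4.4  6.8 29.2] [ 1.5  1.5 -0.1]
elev 84.63738006522648 [  1.5  -9.8 -37.    2.4] n 888 0.8184593936770511 foot 27.48732968744695 -74.9560903211324
```

Request:
play_rows(dp=[[2.3,1,0],[2.3,1,0],[0,0,0]], yaw=[0,0,0])

```text
t: 11.13
ee_pos: [549.6, -217.6, 60.6]
orientation: [-0.664, 3.068, -0.002]
ft_force: [-3.1, 4.1, 21.6]
width: 43.0
grasp_force: 30.0
```

```bash
python3 ang.py
```

```text
11.1333 [ 549.6 -217.6   60.6] [-3.1  4.1 21.6] [ 0.9  1.4 -0.1]
elev 87.15127304163552 [  1.5 -11.  -37.    2.4] n 928 0.7869014894108708 foot 23.250322434799774 -73.96031570104427
```

Request:
play_rows(dp=[[1.8,0.8,0],[0.9,0.4,0.5],[0,0,0.5],[0,0,0]], yaw=[0,0,0,0])

```text
t: 11.52
ee_pos: [551.3, -216.7, 60.3]
orientation: [-0.665, 3.069, -0.002]
ft_force: [-2.6, 0.7, 11.1]
width: 43.5
grasp_force: 30.0
```

Request:
play_rows(dp=[[0,0,0],[0,0,0],[0,0,0],[0,0,0],[0,0,0],[0,0,0]], yaw=[0,0,0,0,0,0], gripper=0)

```text
t: 12.02
ee_pos: [550.4, -216.4, 57.9]
orientation: [-0.665, 3.07, 0.0]
ft_force: [0.7, 0.5, -0.3]
width: 79.8
grasp_force: 0.0
```

```bash
python3 ang.py i.png
```

```text
12.0167 [ 550.4 -216.4   57.9] [ 0.7  0.5 -0.3] [ 0.1 -0.   0. ]
elev 90.24551035465076 [  1.6  -8.3 -37.    2. ] n 1075 0.9460186455635954 foot 32.45558671735948 -73.21445117852306
```

View pics/i.png

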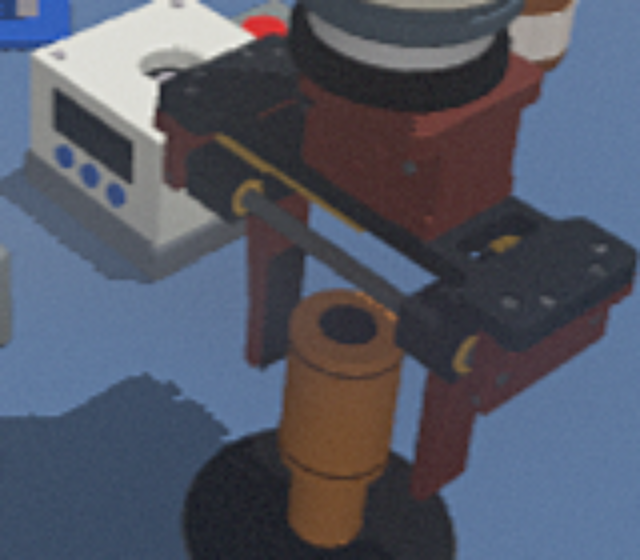

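Request:
play_rows(dp=[[0,0,20],[0,0,35],[0,0,35],[0,0,20],[0,0,0]], yaw=[0,0,0,0,0])

```text
t: 12.48
ee_pos: [553.2, -217.5, 172.8]
orientation: [-0.663, 3.064, -0.007]
ft_force: [0.5, -0.6, 0.6]
width: 88.2
grasp_force: 0.0
```

```bash
cat > up.py <<'E'
from seg import *
from scipy.optimize import least_squares
def upright(im,W,b,c0,zr):
    hsv=cv2.cvtColor(im["pixels"],cv2.COLOR_RGB2HSV);m=np.zeros(W.shape[:2],bool);m[b[1]:b[3],b[0]:b[2]]=1
    k=m&(hsv[...,0]<18)&(hsv[...,1]>100)&(hsv[...,2]>50)&(np.hypot(W[...,0]-c0[0],W[...,1]-c0[1])<45)
    P=W[k];z0=P[:,2]
    out=[]
    for (lo,hi,R) in zr:
        q=P[(z0>lo)&(z0<hi)]
        f=least_squares(lambda x:np.hypot(q[:,0]-x[0],q[:,1]-x[1])-R,c0[:2],loss="soft_l1")
        out.append((len(q),f.x,np.abs(f.fun).mean()))
    return out,np.nanmax(z0)
if __name__=="__main__":
    o=ctrl.get_obs();print(o["t"],o["ee_pos"],o["width"],o["ft_force"])
    im=viewer.get_image("side")
    print(upright(im,cloud(im),(270,210,420,380),(542,-218),((10,38,15),(50,75,22),(75,100,22))))
    W=cloud(im);m=(abs(W[...,2]-80)<6)&(np.hypot(W[...,0]-545,W[...,1]-12)<75);print("drive",cv2.minAreaRect(W[m][:,:2].astype(np.float32)))
E
python3 up.py
```

```text
12.4833 [ 553.2 -217.5  172.8] 88.2273033875188 [ 0.5 -0.6  0.6]
([(221, array([ 542. , -218.2]), np.float64(0.5691225789117964)), (309, array([ 542.1, -218. ]), np.float64(0.5245951839360932)), (263, array([ 542.2, -218. ]), np.float64(0.5449911108362154))], np.float64(110.96777000999572))
drive ((543.39697265625, 13.876243591308594), (103.1476821899414, 103.44342041015625), 24.37936782836914)
```

Request:
play_rows(dp=[[-5,-0.6,0],[-4.4,-0.6,-15],[0,0,-28],[0,0,-30],[0,0,-25],[0,0,-9],[0,0,0],[0,0,0]], yaw=[0,0,0,0,0,0,0,0])

```text
t: 13.2
ee_pos: [540.2, -217.3, 60.2]
orientation: [0.664, -3.069, -0.002]
ft_force: [0.3, 0.1, 0.6]
width: 88.0
grasp_force: 0.0
```

Request:
play_rows(dp=[[0,0,0],[0,0,0],[0,0,0],[0,0,0],[0,0,0],[0,0,0],[0,0,0],[0,0,0]], yaw=[0,0,0,0,0,0,0,0], gripper=1)

```text
t: 13.87
ee_pos: [541.4, -217.8, 61.3]
orientation: [-0.664, 3.07, -0.001]
ft_force: [0.2, -0.4, 2.2]
width: 43.8
grasp_force: 29.7
```

Request:
play_rows(dp=[[0,0,5],[0,0,20],[0,0,30],[0,0,30],[0,0,10],[0,0,0]], yaw=[0,0,0,0,0,0])

```text
t: 14.37
ee_pos: [542.3, -218.1, 158.4]
orientation: [-0.664, 3.067, -0.004]
ft_force: [1.4, -0.2, -4.1]
width: 43.7
grasp_force: 29.9
```

```bash
python3 - <<'E'
from up import *
o=ctrl.get_obs();e=o["ee_pos"];print(o["t"],e,o["width"],o["ft_force"])
im=viewer.get_image("side");f=e[2]-61
print(upright(im,cloud(im),(270,150,420,380),e,((f+5,f+33,15),(f+42,f+62,22),(f+85,f+102,22))))
E
```

```text
14.3667 [ 542.3 -218.1  158.4] 43.74963782104892 [ 1.4 -0.2 -4.1]
([(10, array([ 542.6, -216.7]), np.float64(0.7130970748862548)), (62, array([ 542.4, -216.1]), np.float64(0.5886180654321346)), (226, array([ 542.5, -216.2]), np.float64(1.0394817331893138))], np.float64(329.7174049524379))
```

Request:
play_rows(dp=[[0,20,0],[0,33,0],[0,33,0],[0,33,0],[0,33,0],[1,33,0],[1,30,0],[0,16,0]], yaw=[0,0,0,0,0,0,0,0])

```text
t: 15.08
ee_pos: [541.1, 16.3, 153.5]
orientation: [0.666, -3.066, -0.002]
ft_force: [0.1, 0.3, -3.5]
width: 43.3
grasp_force: 29.9
```

Request:
play_rows(dp=[[0,0,-6],[0,0,-5],[0,0,0],[0,0,0]], yaw=[0,0,0,0])

```text
t: 15.42
ee_pos: [541.9, 12.5, 143.5]
orientation: [0.662, -3.068, -0.001]
ft_force: [-0.4, -1.1, -3.9]
width: 43.2
grasp_force: 29.9
```

```bash
cat > hov.py <<'E'
from up import *
o=ctrl.get_obs();e=o["ee_pos"];print(o["t"],e,o["width"],o["ft_force"],o["orientation"])
im=viewer.get_image("side");f=e[2]-56.3;W=cloud(im)
print("foot z",f,upright(im,W,(250,80,420,300),(544,13,0),((f+4,f+36,15),(f+44,f+62,22),(f+80,f+100,22)))[0])
m=(abs(W[...,2]-80)<4)&(np.hypot(W[...,0]-545,W[...,1]-12)<75);print("drive",cv2.minAreaRect(W[m][:,:2].astype(np.float32)))
for n in ("side","top"):
    g=im if n=="side" else viewer.get_image(n)
    for q in models.landmark_of(g,"bore_mouth"): print(n,q["conf"],pt(g,*q["location"],z=80))
save(im,"j.png",(255,160,375,270),6)
E
python3 hov.py
```

```text
15.4167 [541.9  12.5 143.5] 43.200881338581816 [-0.4 -1.1 -3.9] [ 0.7 -3.1 -0. ]
foot z 87.17829603773005 [(199, array([541.8,  14.2]), np.float64(0.8414845237816735)), (126, array([542.1,  14. ]), np.float64(1.1548093034493925)), (144, array([542.3,  14.2]), np.float64(1.8451415600259429))]
drive ((543.5712280273438, 13.356277465820312), (103.59996032714844, 102.86544036865234), 24.98308753967285)
side 0.81 [546.7  10.7  80. ]
side 0.69 [236.7 209.3  80. ]
side 0.68 [316.7 -96.1  80. ]
top 0.92 [241.  200.7  80. ]
top 0.69 [541.8   7.   80. ]
```

View pics/j.png

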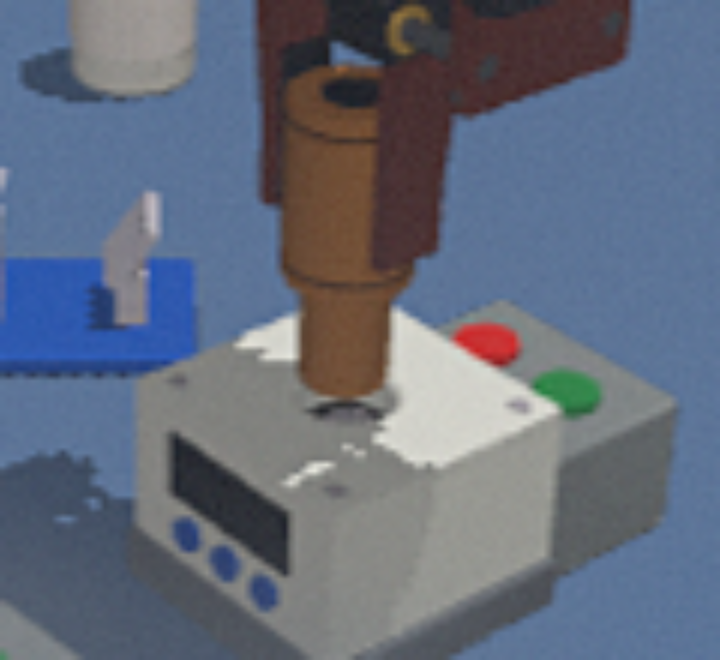

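Request:
play_rows(dp=[[1.5,-0.6,0],[0,0,-3],[0,0,-3],[0,0,-2],[0,0,-2],[0,0,0]], yaw=[0,0,0,0,0,0])

```text
t: 16.12
ee_pos: [544.1, 12.9, 134.4]
orientation: [0.664, -3.07, -0.0]
ft_force: [-1.0, 0.1, -4.0]
width: 43.6
grasp_force: 29.9
```

Request:
play_rows(dp=[[0,0,-2],[0,0,-2],[0,0,0]], yaw=[0,0,0])

```text
t: 16.37
ee_pos: [544.2, 12.9, 130.6]
orientation: [0.665, -3.07, -0.0]
ft_force: [-0.3, -0.7, -4.5]
width: 43.6
grasp_force: 29.9
```

Request:
play_rows(dp=[[0,0,-2],[0,0,-2],[0,0,-2],[0,0,-2],[0,0,0]], yaw=[0,0,0,0,0])

```text
t: 16.78
ee_pos: [544.7, 12.8, 123.4]
orientation: [-0.665, 3.07, -0.0]
ft_force: [-0.8, -1.0, 1.3]
width: 43.4
grasp_force: 29.9
```

Request:
play_rows(dp=[[0,0,-2],[0,0,-2],[0,0,-2],[0,0,-2],[0,0,0]], yaw=[0,0,0,0,0])

```text
t: 17.2
ee_pos: [544.8, 12.8, 115.7]
orientation: [-0.664, 3.07, -0.0]
ft_force: [-2.1, -0.5, 5.6]
width: 43.7
grasp_force: 30.0
```

Request:
play_rows(dp=[[0,0,-2],[0,0,-2],[0,0,-2],[0,0,-2],[0,0,-2],[0,0,-2],[0,0,0]], yaw=[0,0,0,0,0,0,0])

```text
t: 17.78
ee_pos: [544.8, 12.8, 103.7]
orientation: [-0.664, 3.07, -0.0]
ft_force: [-2.3, 0.0, 6.3]
width: 43.7
grasp_force: 30.0
```

Request:
play_rows(dp=[[0,0,-2],[0,0,-2],[0,0,-1.5],[0,0,0]], yaw=[0,0,0,0])

```text
t: 18.12
ee_pos: [544.8, 12.8, 98.3]
orientation: [-0.664, 3.07, -0.0]
ft_force: [-2.0, -0.7, 6.5]
width: 43.5
grasp_force: 30.0
```

Request:
play_rows(dp=[[0,0,-1],[0,0,-1],[0,0,-1],[0,0,0]], yaw=[0,0,0,0])

```text
t: 18.45
ee_pos: [545.1, 12.7, 96.4]
orientation: [-0.664, 3.069, -0.001]
ft_force: [-5.8, -1.9, 18.1]
width: 43.5
grasp_force: 30.0
```

Request:
play_rows(dp=[[0,0,-1],[0,0,-1],[0,0,0],[0,0,0]], yaw=[0,0,0,0])

```text
t: 18.78
ee_pos: [545.5, 12.7, 96.1]
orientation: [-0.664, 3.068, -0.001]
ft_force: [-10.7, -1.9, 34.9]
width: 43.5
grasp_force: 30.0
```

Request:
play_rows(dp=[[0,0,1.5],[0,0,0],[0,0,0]], yaw=[0,0,0])

```text
t: 19.03
ee_pos: [545.4, 12.6, 96.1]
orientation: [-0.664, 3.068, -0.001]
ft_force: [-6.8, -0.4, 18.5]
width: 43.2
grasp_force: 30.0
```

Request:
play_rows(dp=[[0,0,0],[0,0,0],[0,0,0],[0,0,0],[0,0,0],[0,0,0],[0,0,0],[0,0,0]], yaw=[0,0,0,0,0,0,0,0], gripper=0)

```text
t: 19.7
ee_pos: [544.4, 12.9, 93.8]
orientation: [0.665, -3.07, -0.0]
ft_force: [0.2, -0.2, 0.4]
width: 88.0
grasp_force: 0.0
```

Request:
play_rows(dp=[[0,0,10],[0,0,20],[0,0,30],[0,0,30],[0,0,30],[0,0,20],[0,0,0],[0,0,0]], yaw=[0,0,0,0,0,0,0,0])

```text
t: 20.37
ee_pos: [545.1, 12.8, 235.6]
orientation: [-0.664, 3.067, -0.001]
ft_force: [-0.4, -0.3, 0.1]
width: 88.0
grasp_force: 0.0
```

```bash
python3 - <<'E'
from up import *
o=ctrl.get_obs();print(o["t"],o["ee_pos"],o["width"],o["ft_force"])
im=viewer.get_image("side");W=cloud(im)
P=W[170:240,290:340].reshape(-1,3);P=P[np.hypot(P[:,0]-544,P[:,1]-13)<19];z=P[:,2]
print("head top z",np.percentile(z[(z>120)&(z<170)],[90,95]),upright(im,W,(250,120,420,300),(544,13,0),((86,110,22),(115,138,22)))[0])
top=W[(abs(W[...,2]-80)<4)&(np.hypot(W[...,0]-545,W[...,1]-12)<60)];print("drive top z",np.median(top[:,2]))
for k in("beaker","jar","flask"):
    print(k,[(round(q["conf"],2),np.array(q["location"])) for q in models.landmark_of(im,k)[:1]])
save(im,"k.png",(200,120,480,300),2.8)
E
```

```text
20.3667 [545.1  12.8 235.6] 88.01181149620805 [-0.4 -0.3  0.1]
head top z [145.7 145.9] [(200, array([544.8,  15. ]), np.float64(0.8591252490565872)), (210, array([544.7,  14.6]), np.float64(0.7830223585612968))]
drive top z 80.6609679853691
beaker [(0.83, array([464. , 296.5]))]
jar [(0.67, array([398.2, 222.6]))]
flask [(0.76, array([280.8, 170.9]))]
```

View pics/k.png

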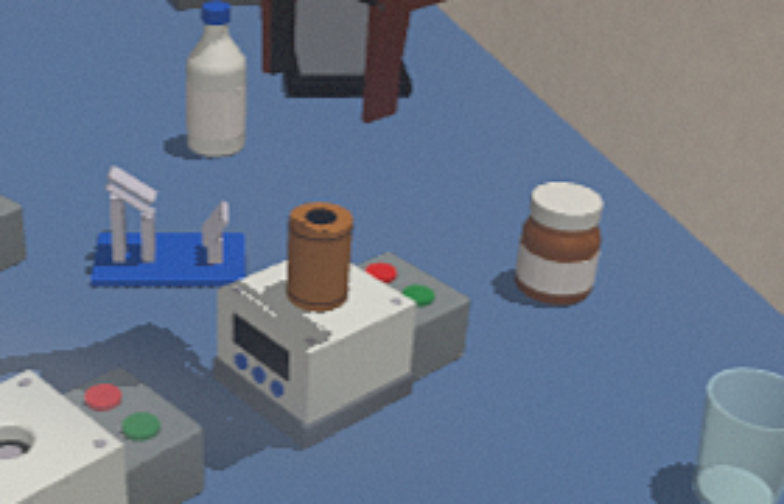

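```bash
python3 -c "
from workcell import ticket
print(ticket.close_job())"
```

```text
the job is handed in; nothing more can be done
None
```

The job is handed in: the sleeve was stood on the black pad and let go, then gripped from above and pressed into the farthest drive's bore until it met a hard stop at the height expected for fully home. It was then released, with the bottle, jar and beaker still standing; because the moves could not tilt the tool, I stood the sleeve up by pivoting it in the grip against the side of that drive.

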